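Sweep the loose bottle caps into the collecting pan

TASK

Take the yellow sweeper by its black handle, lift it off the table, and use it to sweep the two blue bottle caps lying loose on the wooden table through the open front of the aluminium pan, so that both lie inside it. Do not touch the caps with the gripper. Then leave the sweeper standing upright on the table, outside the pan.

Things in the scene. Friction and masses are not known exactly. Their poses are not given: they have to be found in the camera images.
- sweeper_grip (a point): Centre of the sweeper's upright black handle, 76 mm above its underside. Stands loose; z up, +x the pushing side. Handle 24 mm thick (x), 50 wide (y), from 46 to 108 mm above the underside. Below it a yellow blade: 160 mm wide (y), 40 high, front face at x = +5 mm; wings at its ends, 5 mm thick, run forward to x = +35 mm (150 mm between them); heels reach back to x = -33 mm. About 220 g.
- cap_a_center (a point): blue ribbed screw cap of a laboratory bottle, lying loose and flat on the table, its centre 65 to 100 mm in front of the pan's open front, within 35 mm of the pan's middle line; a disc 52 mm across and 25 mm high, about 20 g. The point is its centre, 12.5 mm above the table.
- cap_b_center (a point): blue ribbed screw cap of a laboratory bottle, lying loose and flat on the table, its centre 155 to 190 mm in front of the pan's open front, behind the first as seen from the pan, within 35 mm of the pan's middle line; a disc 52 mm across and 25 mm high, about 20 g. The point is its centre, 12.5 mm above the table.
- pan: Low aluminium pan screwed to the table, open at top and front. Origin on the table at the middle of the open front edge; +x into the pan, y along the edge, z up. Inside 210 mm wide (y -105 to 105), 150 mm deep (x 0 to 150); three walls 4 mm thick, 38 mm high. Floor 2 mm thick, sloping down to the table over its first 18 mm, so flat things slide in.
There are look-alikes about, which are no part of the job. What is shaped like the part that bears cap_a_center but pink or turquoise is not meant.

How it is judged:
By the outcome, as a careful person would: the job done as asked, in the order asked, and still so for the second after the job is handed in, with the robot touching nothing.
It also fails if it takes over 40 s, if anything falls off the work surface, if the arm or the gripper's body presses on something with over 40 N, if the wrist force passes 120 N, or if a joint passes its speed limit or range.

ROBOT

A 7-joint arm with a two-finger parallel gripper is mounted at the origin on a cart in front of the work surface, level with it; the furniture and walls round the work are solid. World frame = base frame: x ahead of the robot, y to its left, z up, the work surface at z = 0. Lengths are in m, angles in rad, forces in N, time in s.
With the tool pointing down it reaches from about 0.425 to 0.925 m from the base axis. Payload 6.8 kg.
Tool frame: the origin (TCP) lies at the very end of the fingers, on their centre line; the grasp point (between the pads) lies 19 mm behind it; z points along the fingers, y is the line along which they close (so a half turn about z gives the same grasp; the last joint's range is limited). The gripper opens to 85 mm and grips with 20 to 120 N. Pads are 22 mm wide; open, the fingers measure 114 mm over their backs; the gripper's body (76 mm by 85 mm) begins 54 mm behind the grasp point. The pads swing forward as they close: fully open they stand 13 mm farther back than shut.
Start: joints at [1.225, 0.477, 0.022, 1.555, -0.011, 1.109, -0.083], TCP at [0.159, -0.656, 0.231] pointing down, gripper open.
Joint ranges: [-2.96, 2.96], [-0.34, 2.1], [-1.41, 1.46], [0.24, 2.44], [-1.37, 4.51], [0.17, 1.92], [-2.96, 2.96]. Speed limits (rad/s): [2.39, 2.39, 3.14, 3.14, 3.14, 3.14, 3.14].

INTERFACE

Orientations are given as a unit quaternion [w, x, y, z].
In Python, from station import telemetry, viewer, job, search_frame, cut_out gives the robot as it stands. The module is installed in compiled form; this text tells all that it offers.
- The arm moves only by the shell command python3 -m crank 'ROWS' [FORCE]. ROWS is JSON, a list of rows, each an object with "delta_rot": the turn, a rotation vector about the tool's x, y, z in degrees, a list of three; "xyz": the shift along the tool's x, y, z in m, a list of three; "fingers": the gripper command: -1 is fully open, 1 is shut, values between are in proportion. In form: [{"delta_rot": [ax, ay, az], "xyz": [dx, dy, dz], "fingers": fingers}, ...]. A call has 1 to 10 rows; each row is the pose to reach, as a shift and turn from the pose commanded when the call began, along the tool's axes at that moment; what a row does not reach only later rows make up. A row lasts 1/10 s, in which the tool goes at most 50 mm and 8.59 degrees, less where a joint would pass 70% of its speed; a pose out of reach is approached as far as the arm can. A call with a gripper value outside its range is refused whole. The fingers move at their own pace and stop on an object; FORCE is the grip in N (left out, the last holds). Time passes only in rows, so rows that repeat a pose let the fingers close. It gives the time, the measured TCP pose, the force, the opening and the grip force at its end, in the units of the state.
- telemetry.get_obs(): the state, without advancing time (a new reading comes with each control period).
- viewer.read_camera(name): name is "side" or "top" or "wrist"; returns a dict with "img" (420x560x3 uint8, red, green, blue), "fx", "fy", "cx", "cy" (pixels), "origin" and "rotation" of the camera in the world. Camera axes: x right, y up, looking along -z (the intrinsics and any distortion apply to the point x, -y, -z); pixel columns grow to the right and rows downward; lengths in m; the calibration is good to about 2 mm. A picture is of the moment at which its call begins. There is no depth.
- job.hand_in(): hands the job in; it is judged then, once.
Trained networks look in the newest picture that a camera, given by its name, has taken for a name from the list of things; names that differ only in an ending like _2 or _b are one class to them, and where a whole thing is asked for, a point or a joint stands for the part that bears it (a point fixed in the world has none). Each returns a list of dicts, best first, with "score" (0 to 1); they miss things now and then, are a little off and sometimes report something else, mostly with a low value. They report only what shows in the picture. A call takes as long as a camera call. They do not tell look-alikes from the thing itself.
- search_frame(camera, thing): "pixel" ([column, row] in pixels, amid what is visible of it).
- cut_out(camera, thing): "pixels" (420x560 bool, what is visible of it) and "pixel" ([column, row] in pixels, amid what is visible of it).
The state is a dict: "t": time; "q": joint angles; "joint_vel": joint speeds; "joint_torque": joint torques, N m; "eef_pos": TCP position; "tool_rot": TCP orientation; "contact_force": force on the tool from outside, world axes, zero at the start; "torque": the same for the moment, N m; "gripper_width": opening from 0.0 (shut) to 1.0 (fully open); "grasp_force": force on a finger pad.
Only numpy, scipy, OpenCV 4.12 (cv2) and the standard library are available. Lean on these libraries where they do the work, as an engineer would, in place of code of your own. Each camera call takes 0.05 s, during which the arm holds its last target. There are 200 camera calls.

## Working session

There is one attempt and no reset: what is moved stays moved. The work goes in short steps, Python scripts to look and compute and a shell command to move; the robot and the scene stay as the last step left them, time stands still between calls to the robot, and variables do not carry over. Pictures are saved under pics/ and viewed, at most 10 in all, crops included, and the job is handed in when it is done.

```bash
mkdir -p pics; cat > h.py <<'E'
import numpy as np,cv2
from station import telemetry, viewer, job, search_frame, cut_out
def ray(c,px):
    R=np.array(c["rotation"]);R=R.reshape(3,3) if R.size==9 else None
    d=np.array([(px[0]-c["cx"])/c["fx"],-(px[1]-c["cy"])/c["fy"],-1.0])
    return np.array(c["origin"]),R@d
def atz(c,px,z):
    o,d=ray(c,px);return o+d*(z-o[2])/d[2]
def proj(c,p):
    v=np.array(c["rotation"]).reshape(3,3).T@(np.array(p)-c["origin"])
    return [c["cx"]+c["fx"]*v[0]/-v[2], c["cy"]-c["fy"]*v[1]/-v[2]]
E
python3 - <<'E'
from h import *
im={}
for n in ("top","side"):
    c=viewer.read_camera(n);im[n]=c["img"]
    print(n,[k for k in c if k!="img"],c["fx"],c["origin"],np.array(c["rotation"]).round(3).tolist(), c.get("distortion"))
    cv2.imwrite(f"pics/{n}0.png",c["img"][:,:,::-1])
    for t,z in (("sweeper_grip",.076),("cap_a_center",.0125),("pan",0.02)):
        for r in search_frame(n,t): print(t,round(r["score"],2),np.round(r["pixel"]),atz(c,r["pixel"],z).round(3),c["img"][int(r["pixel"][1]),int(r["pixel"][0])])
o=telemetry.get_obs();print(o["t"],o["eef_pos"],o["tool_rot"],o["gripper_width"])
E
```

```text
top ['fx', 'fy', 'cx', 'cy', 'origin', 'rotation'] 470.13760068881066 [0.39927609 0.0471205  1.15191663] [0.713, 0.027, -0.037, -0.7] NoneTraceback (most recent call last):
  File "<stdin>", line 8, in <module>
  File "h.py", line 8, in atz
    o,d=ray(c,px);return o+d*(z-o[2])/d[2]
        ~~~^^^^^^
  File "h.py", line 6, in ray
    return np.array(c["origin"]),R@d
                                 ~^~
ValueError: matmul: Input operand 0 does not have enough dimensions (has 0, gufunc core with signature (n?,k),(k,m?)->(n?,m?) requires 1)
```

Rotation is a quaternion.

```bash
cat > h.py <<'E'
import numpy as np,cv2
from scipy.spatial.transform import Rotation as Ro
from station import telemetry, viewer, job, search_frame, cut_out
def rot(q): return Ro.from_quat(q,scalar_first=True).as_matrix()
def atz(c,px,z):
    o=np.array(c["origin"]);d=rot(c["rotation"])@np.array([(px[0]-c["cx"])/c["fx"],-(px[1]-c["cy"])/c["fy"],-1.0])
    return o+d*(z-o[2])/d[2]
def proj(c,p):
    v=rot(c["rotation"]).T@(np.array(p)-c["origin"])
    return [c["cx"]+c["fx"]*v[0]/-v[2], c["cy"]-c["fy"]*v[1]/-v[2]]
E
python3 - <<'E'
from h import *
for n in ("top","side"):
    c=viewer.read_camera(n)
    print(n,c["fx"],c["origin"])
    cv2.imwrite(f"pics/{n}0.png",c["img"][:,:,::-1])
    for t,z in (("sweeper_grip",.076),("cap_a_center",.0125),("pan",0.02)):
        for r in search_frame(n,t): print(t,round(r["score"],2),np.round(r["pixel"]),atz(c,r["pixel"],z).round(3),c["img"][int(r["pixel"][1]),int(r["pixel"][0])])
o=telemetry.get_obs();print(o["t"],o["eef_pos"],o["tool_rot"],o["gripper_width"])
E
```

```text
top 470.13760068881066 [0.39927609 0.0471205  1.15191663]
sweeper_grip 0.56 [179. 207.] [0.506 0.243 0.076] [48 46 34]
cap_a_center 0.97 [128. 217.] [0.487 0.379 0.012] [ 92 202 204]
cap_a_center 0.88 [286. 220.] [ 0.486 -0.005  0.012] [ 32  62 166]
cap_a_center 0.68 [414. 242.] [ 0.437 -0.316  0.012] [243 176 209]
pan 0.7 [352. 229.] [ 0.468 -0.165  0.02 ] [236 238 239]
side 383.6043982373754 [0.37420246 1.02309349 0.44006855]
cap_a_center 0.95 [261. 297.] [0.487 0.384 0.013] [ 19 152 155]
pan 0.97 [294. 205.] [ 0.463 -0.134  0.02 ] [176 181 185]
0.5 [ 0.15900153 -0.65601276  0.23128436] [-5.78520995e-06  9.92942679e-01  1.18595259e-01  3.21709345e-06] 1.0013548900175486
```

View pics/top0.png

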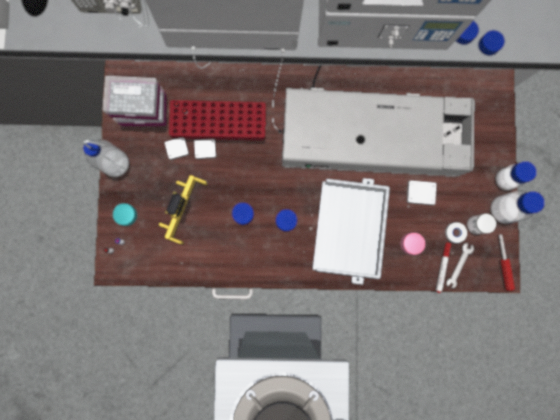

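View pics/side0.png

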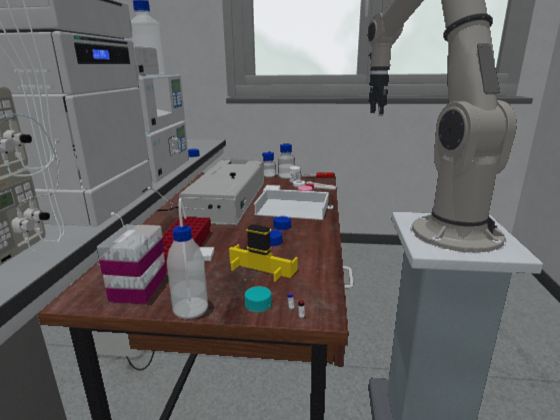

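Top view: pan opening faces left (front edge around columns 315–322, rows 180–272), caps at (286,220) and (242,213), the sweeper at (180,207) with its wings pointing right. The turquoise cap (124,214) and the pink one (414,243) are look-alikes. Next I measure more finely.

```bash
python3 - <<'E'
from h import *
c=viewer.read_camera("top");im=c["img"]
hsv=cv2.cvtColor(im,cv2.COLOR_RGB2HSV)
b=cv2.inRange(hsv,(105,120,60),(130,255,255));b[:,:200]=0;b[:,320:]=0;b[:190]=0;b[250:]=0
n,l,s,ce=cv2.connectedComponentsWithStats(b)
for i in range(1,n):
    if s[i,4]>50: print("cap",s[i],ce[i],atz(c,ce[i],.018).round(4))
y=cv2.inRange(hsv,(20,120,90),(35,255,255));y[:,:150]=0;y[:,220:]=0;y[:160]=0;y[260:]=0
r=cv2.minAreaRect(cv2.findNonZero(y));bp=cv2.boxPoints(r);print("yel",r,[atz(c,p,.04)[:2].round(4).tolist() for p in bp])
d=cv2.inRange(hsv,(0,0,0),(179,255,70));d[:,:162]=0;d[:,190:]=0;d[:190]=0;d[220:]=0
for r in cut_out("top","pan")[:1]:
    m=r["pixels"].astype(np.uint8);q=cv2.minAreaRect(cv2.findNonZero(cv2.morphologyEx(m,cv2.MORPH_OPEN,np.ones((7,7)))));print("pan",q,[atz(c,p,.03)[:2].round(4).tolist() for p in cv2.boxPoints(q)])
a=cv2.resize(im[165:255,150:310,::-1],None,fx=5,fy=5,interpolation=cv2.INTER_CUBIC);cv2.imwrite("pics/c1.png",a)
a=cv2.resize(im[165:295,270:400,::-1],None,fx=4.5,fy=4.5,interpolation=cv2.INTER_CUBIC);cv2.imwrite("pics/c2.png",a)
E
```

```text
cap [232 203  22  22 371] [242.42587601 213.11859838] [0.5007 0.1015 0.018 ]
cap [276 209  21  22 369] [285.92682927 219.7398374 ] [ 0.4866 -0.0041  0.018 ]
yel ((180.8604736328125, 207.42628479003906), (28.919252395629883, 68.93834686279297), 22.13549041748047) [[0.4457, 0.3064], [0.5992, 0.2506], [0.5742, 0.186], [0.4212, 0.2425]]
pan ((350.95623779296875, 229.36380004882812), (67.64305877685547, 104.23529815673828), 5.389311790466309) [[0.3482, -0.0682], [0.5975, -0.0896], [0.5851, -0.253], [0.3359, -0.2283]]
```

View pics/c1.png

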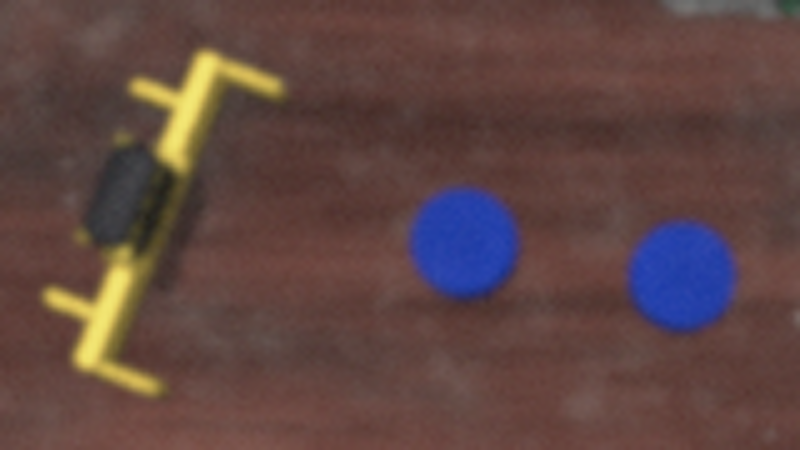

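View pics/c2.png

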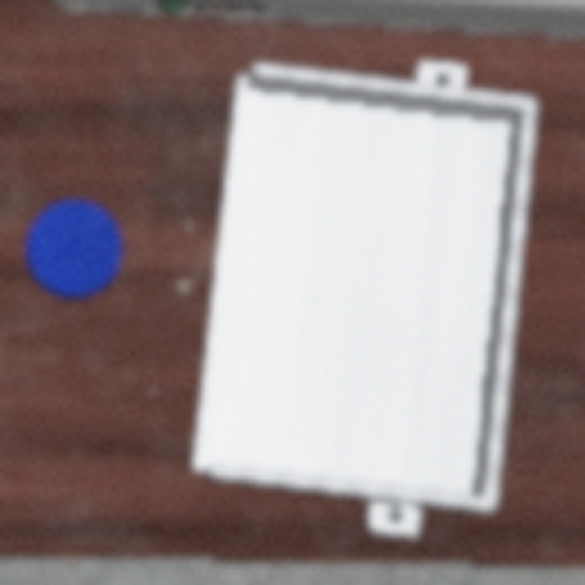

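Crops show clearly: cap a at (286,220), cap b at (242,213), blade ends at (191,176) and (168,237) with wings to the right, pan front corners at (323,182) and (313,269). From the yellow box, the grip is at about (0.510, 0.247) with pushing direction -110°. I move via (0.45,-0.3).

```bash
python3 -m crank '[{"delta_rot":[0,0,34],"xyz":[0.366,-0.278,0],"fingers":-1},{"delta_rot":[0,0,34],"xyz":[0.366,-0.278,0],"fingers":-1},{"delta_rot":[0,0,34],"xyz":[0.366,-0.278,0],"fingers":-1},{"delta_rot":[0,0,34],"xyz":[0.366,-0.278,0],"fingers":-1},{"delta_rot":[0,0,34],"xyz":[0.366,-0.278,0],"fingers":-1},{"delta_rot":[0,0,34],"xyz":[0.366,-0.278,0],"fingers":-1},{"delta_rot":[0,0,34],"xyz":[0.366,-0.278,0],"fingers":-1},{"delta_rot":[0,0,34],"xyz":[0.366,-0.278,0],"fingers":-1},{"delta_rot":[0,0,34],"xyz":[0.366,-0.278,0],"fingers":-1},{"delta_rot":[0,0,34],"xyz":[0.366,-0.278,0],"fingers":-1}]'
cat >> h.py <<'E'
def togo(p,ang=None):
    o=telemetry.get_obs();R=rot(o["tool_rot"]);y=np.degrees(np.arctan2(R[1,1],R[0,1]))
    print("t",o["t"],"tcp",np.round(o["eef_pos"],4),"yaw_y",y.round(1),"F",np.round(o["contact_force"],1),"move",(R.T@(np.array(p)-o["eef_pos"])).round(4), "turn z", None if ang is None else round(-(ang-y),1))
E
python3 - <<'E'
from h import *
togo([.510,.247,.2],-110.2)
c=viewer.read_camera("top")
a=atz(c,(322.9,181.7),.002);b=atz(c,(313.3,269.4),.002);m=(a+b)/2;d=(a-b);print(a,b,m,np.linalg.norm(d[:2]))
f=np.array([d[1],-d[0]])/np.linalg.norm(d[:2]);print("pan dir",f,np.degrees(np.arctan2(f[1],f[0])))
l=np.array([-f[1],f[0]])
for n,p in(("a",(.4866,-.0041)),("b",(.5007,.1015)),("s",(.51,.247))):
    v=np.array(p)-m[:2];print(n,v@f,v@l)
print(atz(c,(173,203),.108))
E
```

```text
t: 1.6
eef_pos: [0.4535, -0.2937, 0.2317]
tool_rot: [-0.001, 0.985, -0.172, 0.001]
contact_force: [1.5, 0.3, -0.6]
gripper_width: 0.999
grasp_force: 0.0
t 1.6 tcp [ 0.4535 -0.2937  0.2317] yaw_y -109.9 F [ 1.5  0.3 -0.6] move [-0.1306 -0.5276  0.0329] turn z 0.3
[ 0.58391332 -0.0949737   0.002     ] [ 0.36790129 -0.07314862  0.002     ] [ 0.4759073  -0.08406116  0.002     ] 0.21711178672710876
pan dir [-0.10052462 -0.99493457] -95.76938101793989
a -0.0806309989384774 0.002600467958411633
b -0.18711348677679462 0.006013645914896421
s -0.33281134585710237 0.0006402057305454487
[0.51241074 0.25215831 0.108     ]
```

```bash
python3 -m crank '[{"delta_rot":[0,0,0],"xyz":[-0.131,-0.53,0],"fingers":-1},{"delta_rot":[0,0,0],"xyz":[-0.131,-0.53,0],"fingers":-1},{"delta_rot":[0,0,0],"xyz":[-0.131,-0.53,0],"fingers":-1},{"delta_rot":[0,0,0],"xyz":[-0.131,-0.53,0],"fingers":-1},{"delta_rot":[0,0,0],"xyz":[-0.131,-0.53,0],"fingers":-1},{"delta_rot":[0,0,0],"xyz":[-0.131,-0.53,0],"fingers":-1},{"delta_rot":[0,0,0],"xyz":[-0.131,-0.53,0],"fingers":-1},{"delta_rot":[0,0,0],"xyz":[-0.131,-0.53,0],"fingers":-1},{"delta_rot":[0,0,0],"xyz":[-0.131,-0.53,0],"fingers":-1},{"delta_rot":[0,0,0],"xyz":[-0.131,-0.53,0],"fingers":-1}]'
python3 - <<'E'
from h import *
togo([.511,.249,.2],-110.2)
c=viewer.read_camera("wrist");im=c["img"].copy()
for r in search_frame("wrist","sweeper_grip"): print(r["score"],r["pixel"],atz(c,r["pixel"],.1))
hsv=cv2.cvtColor(im,cv2.COLOR_RGB2HSV)
y=cv2.inRange(hsv,(20,120,90),(35,255,255))
r=cv2.minAreaRect(cv2.findNonZero(y));print([atz(c,p,.04)[:2].round(4).tolist() for p in cv2.boxPoints(r)])
s=np.radians(-110.2);x=np.array([np.cos(s),np.sin(s)]);w=np.array([-x[1],x[0]])
for u,v in((-12,-25),(-12,25),(12,25),(12,-25)):
    p=np.array([.511,.249])+x*u/1000+w*v/1000
    cv2.circle(im,tuple(int(k) for k in proj(c,[*p,.108])),3,(255,0,0),-1)
for u,v in((5,-80),(5,80)):
    p=np.array([.511,.249])+x*u/1000+w*v/1000
    cv2.circle(im,tuple(int(k) for k in proj(c,[*p,.04])),3,(0,255,0),-1)
cv2.imwrite("pics/w1.png",im[:,:,::-1])
E
```

```text
t: 2.65
eef_pos: [0.5066, 0.197, 0.2315]
tool_rot: [0.0, 0.984, -0.178, 0.0]
contact_force: [1.2, -0.3, 0.4]
gripper_width: 1.003
grasp_force: 0.0
t 2.65 tcp [0.5066 0.197  0.2315] yaw_y -110.5 F [ 1.2 -0.3  0.4] move [-0.0141 -0.0503  0.0314] turn z -0.3
0.68 [229.5, 198.3] [0.52186339 0.24098931 0.1       ]
[[0.5991, 0.2562], [0.5763, 0.1923], [0.4262, 0.2486], [0.4521, 0.3219]]
```

View pics/w1.png

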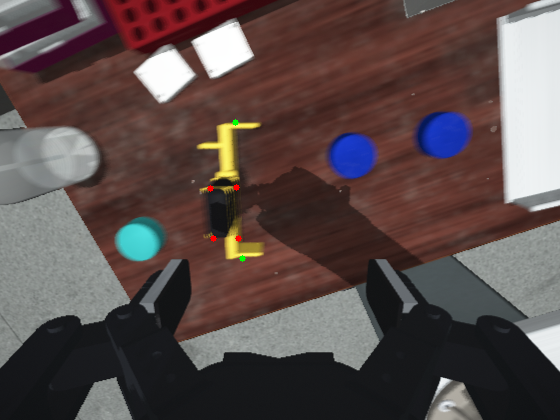

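Handle top is centred near (219,212), about 4 px left of my marks; so the centre is about (0.512,0.252), agreeing with the top view. Orientation fits. Finish the lateral move first.

```bash
python3 -m crank '[{"delta_rot":[0,0,0],"xyz":[-0.014,-0.053,0.05],"fingers":-1},{"delta_rot":[0,0,0],"xyz":[-0.014,-0.053,0.06],"fingers":-1},{"delta_rot":[0,0,0],"xyz":[-0.014,-0.053,0.06],"fingers":-1},{"delta_rot":[0,0,0],"xyz":[-0.014,-0.053,0.06],"fingers":-1}]' 60
python3 -c "
from h import *
togo([.512,.252,.060],-110.2)"
```

```text
t: 3.15
eef_pos: [0.5116, 0.2497, 0.171]
tool_rot: [0.001, 0.984, -0.178, -0.0]
contact_force: [1.3, -0.0, -0.1]
gripper_width: 0.997
grasp_force: 0.0
t 3.15 tcp [0.5116 0.2497 0.171 ] yaw_y -110.5 F [ 1.3 -0.  -0.1] move [-0.0003 -0.0025  0.111 ] turn z -0.3
```

Descend and close.

```bash
python3 -m crank '[{"delta_rot":[0,0,0],"xyz":[0,-0.002,0.04],"fingers":-1},{"delta_rot":[0,0,0],"xyz":[0,-0.002,0.08],"fingers":-1},{"delta_rot":[0,0,0],"xyz":[0,-0.002,0.1],"fingers":-1},{"delta_rot":[0,0,0],"xyz":[0,-0.002,0.11],"fingers":-1},{"delta_rot":[0,0,0],"xyz":[0,-0.002,0.11],"fingers":-1}]' 60
python3 -m crank '[{"delta_rot":[0,0,0],"xyz":[0,0,0],"fingers":0},{"delta_rot":[0,0,0],"xyz":[0,0,0],"fingers":0.2},{"delta_rot":[0,0,0],"xyz":[0,0,0],"fingers":0.4},{"delta_rot":[0,0,0],"xyz":[0,0,0],"fingers":1},{"delta_rot":[0,0,0],"xyz":[0,0,0],"fingers":1},{"delta_rot":[0,0,0],"xyz":[0,0,0],"fingers":1},{"delta_rot":[0,0,0],"xyz":[0,0,0],"fingers":1},{"delta_rot":[0,0,0],"xyz":[0,0,0],"fingers":1},{"delta_rot":[0,0,0],"xyz":[0,0,0],"fingers":1}]' 60
```

```text
t: 3.65
eef_pos: [0.5125, 0.2519, 0.0614]
tool_rot: [0.001, 0.984, -0.178, 0.0]
contact_force: [-0.6, -0.1, 0.5]
gripper_width: 1.003
grasp_force: 0.0
t: 4.55
eef_pos: [0.5122, 0.2537, 0.0619]
tool_rot: [-0.0, 0.984, -0.177, 0.0]
contact_force: [-1.4, -1.0, 5.3]
gripper_width: 0.274
grasp_force: 62.7
```

Gripped (23 mm). Lift, and align to the pan direction.

```bash
python3 -m crank '[{"delta_rot":[0,0,0],"xyz":[0,0,-0.02],"fingers":1},{"delta_rot":[0,0,0],"xyz":[0,0,-0.04],"fingers":1},{"delta_rot":[0,0,-8],"xyz":[0,0,-0.04],"fingers":1},{"delta_rot":[0,0,-14.7],"xyz":[0,0,-0.04],"fingers":1},{"delta_rot":[0,0,-14.7],"xyz":[0,0,-0.04],"fingers":1},{"delta_rot":[0,0,-14.7],"xyz":[0,0,-0.04],"fingers":1}]' 60
python3 - <<'E'
from h import *
togo([.5126,.2389,.067],-95.8)
c=viewer.read_camera("wrist");im=c["img"];c2=viewer.read_camera("side")
cv2.imwrite("pics/w2.png",np.hstack([im,c2["img"]])[:,:,::-1][:, :]) 
cv2.imwrite("pics/w2.png",cv2.resize(cv2.imread("pics/w2.png"),(800,300),interpolation=cv2.INTER_AREA))
E
```

```text
t: 5.15
eef_pos: [0.5114, 0.2533, 0.1007]
tool_rot: [0.0, 0.999, -0.051, -0.001]
contact_force: [0.5, 0.6, -2.9]
gripper_width: 0.271
grasp_force: 61.9
t 5.15 tcp [0.5114 0.2533 0.1007] yaw_y -95.9 F [ 0.5  0.6 -2.9] move [0.0027 0.0142 0.0337] turn z -0.1
```

View pics/w2.png

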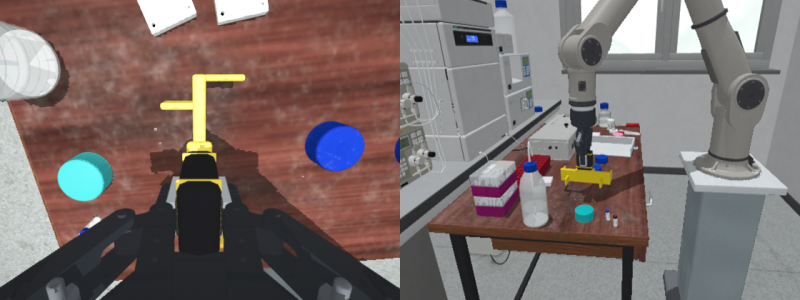

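Sweeper is held level and raised; wings point at cap b (left panel (335,146)). Lower to about 4 mm clearance and push along tool y.

```bash
python3 -m crank '[{"delta_rot":[0,0,0],"xyz":[0.003,0.014,0.02],"fingers":1},{"delta_rot":[0,0,0],"xyz":[0.003,0.014,0.034],"fingers":1},{"delta_rot":[0,0,0],"xyz":[0.003,0.014,0.034],"fingers":1},{"delta_rot":[0,0,0],"xyz":[0.003,0.04,0.034],"fingers":1},{"delta_rot":[0,0,0],"xyz":[0.003,0.065,0.034],"fingers":1},{"delta_rot":[0,0,0],"xyz":[0.003,0.09,0.034],"fingers":1},{"delta_rot":[0,0,0],"xyz":[0.003,0.11,0.034],"fingers":1},{"delta_rot":[0,0,0],"xyz":[0.003,0.13,0.034],"fingers":1},{"delta_rot":[0,0,0],"xyz":[0.003,0.15,0.034],"fingers":1},{"delta_rot":[0,0,0],"xyz":[0.003,0.165,0.034],"fingers":1}]' 60
python3 - <<'E'
from h import *
togo([.4759-.002+.004,-.0841-.02,.067],-95.8)
E
```

```text
t: 6.25
eef_pos: [0.4986, 0.0886, 0.0677]
tool_rot: [-0.0, 0.999, -0.05, 0.0]
contact_force: [-0.5, 0.5, -2.2]
gripper_width: 0.27
grasp_force: 61.7
t 6.25 tcp [0.4986 0.0886 0.0677] yaw_y -95.7 F [-0.5  0.5 -2.2] move [-0.0015  0.1939  0.0007] turn z 0.1
```

```bash
python3 -m crank '[{"delta_rot":[0,0,0],"xyz":[-0.001,0.015,0],"fingers":1},{"delta_rot":[0,0,0],"xyz":[-0.001,0.03,0],"fingers":1},{"delta_rot":[0,0,0],"xyz":[-0.001,0.045,0],"fingers":1},{"delta_rot":[0,0,0],"xyz":[-0.001,0.06,0],"fingers":1},{"delta_rot":[0,0,0],"xyz":[-0.001,0.075,0],"fingers":1},{"delta_rot":[0,0,0],"xyz":[-0.001,0.09,0],"fingers":1},{"delta_rot":[0,0,0],"xyz":[-0.001,0.1,0],"fingers":1},{"delta_rot":[0,0,0],"xyz":[-0.001,0.11,0],"fingers":1},{"delta_rot":[0,0,0],"xyz":[-0.001,0.12,0],"fingers":1},{"delta_rot":[0,0,0],"xyz":[-0.001,0.12,0],"fingers":1}]' 60
python3 - <<'E'
from h import *
togo([.4759-.002+.004,-.0841-.02,.067],-95.8)
a=viewer.read_camera("top")["img"];b=viewer.read_camera("side")["img"]
w=viewer.read_camera("wrist")["img"]
a=cv2.resize(a[150:300,240:440],(400,300));w=cv2.resize(w,(400,300));cv2.imwrite("pics/p3.png",np.hstack([a,w])[:,:,::-1])
E
```

```text
t: 7.25
eef_pos: [0.4853, -0.0318, 0.0672]
tool_rot: [0.0, 0.999, -0.05, -0.0]
contact_force: [-0.2, -0.1, -3.3]
gripper_width: 0.273
grasp_force: 61.8
t 7.25 tcp [ 0.4853 -0.0318  0.0672] yaw_y -95.8 F [-0.2 -0.1 -3.3] move [-0.0001  0.0726  0.0002] turn z 0.0
```

View pics/p3.png

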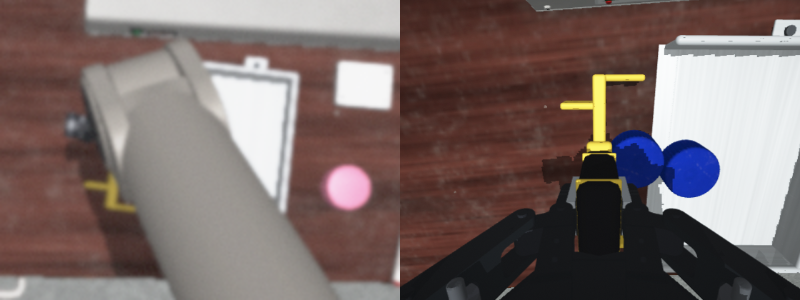

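Both caps sit against the blade between the wings, cap a (right panel (692,168)) already over the front edge, cap b at (637,157). Continue.

```bash
python3 -m crank '[{"delta_rot":[0,0,0],"xyz":[0,0.012,0],"fingers":1},{"delta_rot":[0,0,0],"xyz":[0,0.024,0],"fingers":1},{"delta_rot":[0,0,0],"xyz":[0,0.036,0],"fingers":1},{"delta_rot":[0,0,0],"xyz":[0,0.048,0],"fingers":1},{"delta_rot":[0,0,0],"xyz":[0,0.058,0],"fingers":1},{"delta_rot":[0,0,0],"xyz":[0,0.067,0],"fingers":1},{"delta_rot":[0,0,0],"xyz":[0,0.076,0],"fingers":1},{"delta_rot":[0,0,0],"xyz":[0,0.078,0],"fingers":1},{"delta_rot":[0,0,0],"xyz":[0,0.078,0],"fingers":1}]' 60
python3 - <<'E'
from h import *
togo([.512,.240,.067],-95.8)
w=viewer.read_camera("wrist")["img"]
cv2.imwrite("pics/p4.png",w[:,:,::-1])
E
```

```text
t: 8.3
eef_pos: [0.4778, -0.1082, 0.0673]
tool_rot: [-0.0, 0.999, -0.05, -0.0]
contact_force: [-0.5, 0.3, -3.1]
gripper_width: 0.274
grasp_force: 61.8
t 8.3 tcp [ 0.4778 -0.1082  0.0673] yaw_y -95.7 F [-0.5  0.3 -3.1] move [-7.000e-04 -3.498e-01  3.000e-04] turn z 0.1
```

View pics/p4.png

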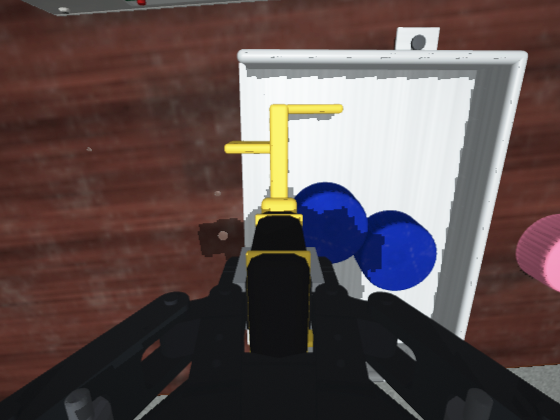

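Both caps lie inside the pan, (330,222) and (397,250), beyond the front edge. Pull back, set down on the table well outside.

```bash
python3 -m crank '[{"delta_rot":[0,0,0],"xyz":[0,-0.02,0],"fingers":1},{"delta_rot":[0,0,0],"xyz":[0,-0.05,0],"fingers":1},{"delta_rot":[0,0,0],"xyz":[0,-0.09,-0.01],"fingers":1},{"delta_rot":[0,0,0],"xyz":[0,-0.13,-0.02],"fingers":1},{"delta_rot":[0,0,0],"xyz":[0,-0.17,-0.02],"fingers":1},{"delta_rot":[0,0,0],"xyz":[0,-0.21,-0.02],"fingers":1},{"delta_rot":[0,0,0],"xyz":[0,-0.24,-0.02],"fingers":1},{"delta_rot":[0,0,0],"xyz":[0,-0.26,-0.01],"fingers":1},{"delta_rot":[0,0,0],"xyz":[0,-0.26,0],"fingers":1},{"delta_rot":[0,0,0],"xyz":[0,-0.26,0],"fingers":1}]' 60
python3 -m crank '[{"delta_rot":[0,0,0],"xyz":[0,0,0.002],"fingers":1},{"delta_rot":[0,0,0],"xyz":[0,0,0.004],"fingers":1},{"delta_rot":[0,0,0],"xyz":[0,0,0.0055],"fingers":1},{"delta_rot":[0,0,0],"xyz":[0,0,0.0055],"fingers":1}]' 60
```

```text
t: 9.35
eef_pos: [0.5021, 0.151, 0.0659]
tool_rot: [0.001, 0.999, -0.049, -0.001]
contact_force: [-0.5, -0.7, -2.1]
gripper_width: 0.277
grasp_force: 61.7
t: 9.75
eef_pos: [0.5038, 0.1502, 0.062]
tool_rot: [0.0, 0.999, -0.05, 0.0]
contact_force: [0.2, -0.1, -2.7]
gripper_width: 0.272
grasp_force: 61.8
```

```bash
python3 -m crank '[{"delta_rot":[0,0,0],"xyz":[0,0,0.001],"fingers":1},{"delta_rot":[0,0,0],"xyz":[0,0,0.001],"fingers":1},{"delta_rot":[0,0,0],"xyz":[0,0,0.001],"fingers":1}]'
```

```text
t: 10.05
eef_pos: [0.5039, 0.1503, 0.0619]
tool_rot: [0.0, 0.999, -0.05, 0.0]
contact_force: [-3.8, -3.4, 9.7]
gripper_width: 0.273
grasp_force: 63.2
```

Standing on the table. Release gently and rise.

```bash
python3 -m crank '[{"delta_rot":[0,0,0],"xyz":[0,0,-0.0005],"fingers":0.2},{"delta_rot":[0,0,0],"xyz":[0,0,-0.0005],"fingers":-0.2},{"delta_rot":[0,0,0],"xyz":[0,0,-0.0005],"fingers":-1},{"delta_rot":[0,0,0],"xyz":[0,0,-0.0005],"fingers":-1},{"delta_rot":[0,0,0],"xyz":[0,0,-0.0005],"fingers":-1},{"delta_rot":[0,0,0],"xyz":[0,0,-0.0005],"fingers":-1}]' 20
python3 -m crank '[{"delta_rot":[0,0,0],"xyz":[0,0,-0.02],"fingers":-1},{"delta_rot":[0,0,0],"xyz":[0,0,-0.06],"fingers":-1},{"delta_rot":[0,0,0],"xyz":[0,0,-0.1],"fingers":-1},{"delta_rot":[0,0,0],"xyz":[0,0,-0.14],"fingers":-1},{"delta_rot":[0,0,0],"xyz":[0,0,-0.18],"fingers":-1},{"delta_rot":[0,0,0],"xyz":[0,0,-0.2],"fingers":-1},{"delta_rot":[0,0,0],"xyz":[0,0,-0.2],"fingers":-1},{"delta_rot":[0,0,0],"xyz":[0,0,-0.2],"fingers":-1}]'
python3 - <<'E'
from h import *
a=viewer.read_camera("top")["img"];b=viewer.read_camera("side")["img"];w=viewer.read_camera("wrist")["img"]
a=cv2.resize(a[150:300,200:400],(400,300));cv2.imwrite("pics/p5.png",np.vstack([np.hstack([a,cv2.resize(w,(400,300))]),np.hstack([cv2.resize(b[150:300,180:380],(400,300)),a*0])])[:,:,::-1])
E
```

```text
t: 10.65
eef_pos: [0.5036, 0.151, 0.0612]
tool_rot: [-0.0, 0.999, -0.049, -0.0]
contact_force: [-0.9, 0.2, 0.6]
gripper_width: 0.999
grasp_force: 0.0
t: 11.45
eef_pos: [0.5034, 0.1507, 0.2611]
tool_rot: [0.0, 0.999, -0.05, 0.0]
contact_force: [0.2, 0.6, -0.7]
gripper_width: 0.996
grasp_force: 0.0
```

View pics/p5.png

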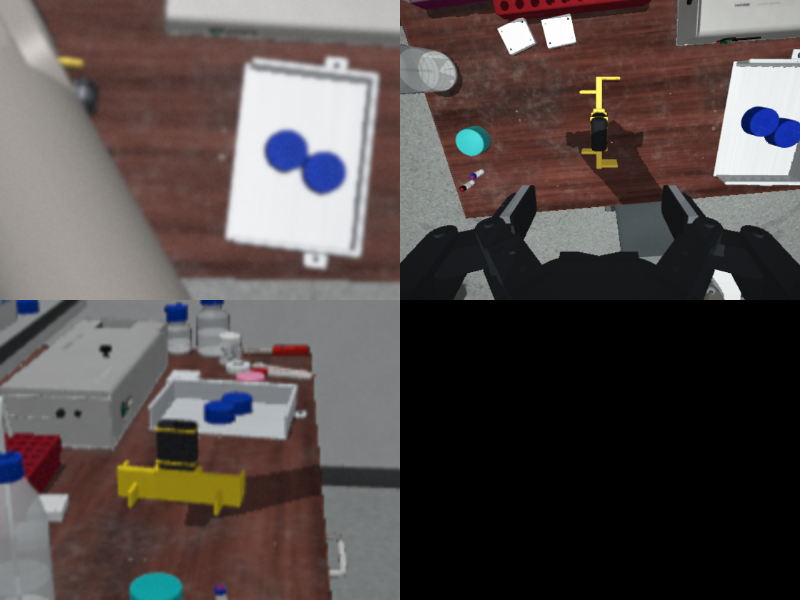

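Both caps lie flat inside the pan (top-left panel (286,150) and (324,172)), and the sweeper stands upright on the table outside it (lower panel (180,465)).

```bash
python3 -c "
from station import job
print(job.hand_in())"
```

```text
the job is handed in; nothing more can be done
None
```

The job is handed in: both blue caps lie inside the pan, the sweeper stands upright on the table outside it, and the arm was clear at about 11.5 s; the hand-in returned no verdict.

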